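# Run-check a reel pay-off turntable and stop it on its index line

## Task

A new reel of ribbon has been put on the pay-off turntable. Check that its bearing runs free: flick the disc with a fingertip, most easily at its upright black knob, so that it spins counter-clockwise (seen from above), and let it run by itself, untouched, for at least two full turns. While it is still running, brake it with a fingertip on the disc so that it stops with the orange line under the yellow tongue of the ribbon guide; do not let it come to rest anywhere else, keep off the reel and its ribbon, and leave the things lying around where they are.

Things in the scene. Friction and masses are not known exactly. Their poses are not given: they have to be found in the camera images.
- payoff: The fixed stand: a round grey foot, radius 76 mm and 12 mm high, with a grey bar (26 mm wide, 10 mm high) along its own -y to the ribbon guide, an upright with two small white rollers 102 to 142 mm from the axis and up to 60 mm high. Origin on the bench top, on the vertical axis of the disc; z up.
- disc_axis (a point): Point on the vertical axis of the disc at the height of the disc's upper face (26 mm above the bench). x, y axes as the stand's.
- tongue_tip (a point): Where the line must stop: the tip of the guide's flat yellow tongue, 20 mm wide, which reaches in over the rim of the disc (underside 7 mm above the disc); the point lies 86 mm from the axis, at mid-width.
- turntable (a joint): Angle of the disc, rad, growing counter-clockwise from above, without end stops (it counts on through full turns); starts at 2.3 to 3.8. The line is under the tongue at -1.571 plus whole turns. Free bearing: flicked to 3 rad/s it slows by about 0.3 rad/s each second, at 1 rad/s by 0.15, and coasts 3 to 4 turns in about 18 s. Inertia 0.004 kg m2: a few newtons of fingertip stop it at once.
- disc: The turning disc: bare aluminium, radius 92 mm, from 17 to 26 mm above the bench (open under the rim), with reel and knob. Its edge and its upper face outside the reel may be touched; the knob sweeps the ring 62 to 78 mm from the axis, up to 53 mm above the bench. Origin on the axis at the bench top; its own x axis points along the orange line.
- line_end (a point): On the orange index line (6 mm wide, painted flush on the disc's upper face from 51 mm to 91 mm from the axis, and down the edge): the point 86 mm from the axis, 26 mm above the bench. It turns with the disc.
- knob_mid (a point): Centre of the upright black rewind knob, which is fixed to the disc 70 mm from the axis, 1.7 rad clockwise behind the orange line: about 14 mm thick, from 26 to 53 mm above the bench, the point at 40 mm. It turns with the disc.
- full_reel: The reel of ribbon fixed on the disc: black flanges, copper-coloured winding, radius 48 mm, from 26 to 60 mm above the bench, with an aluminium nut up to 72 mm on top of it. Not to be touched. Origin at its underside, on the axis.
- film_tape: Bystander, loose: a roll of amber tape, 72 mm across, 20 mm high, lying flat. Origin at its underside.
- solder_reel: Bystander, loose: a small green reel of solder, 60 mm across, 45 mm high. Origin at its underside.
- flux_pen: Bystander, loose: a green and white pen, 136 mm long (along its own y), 20 mm thick, lying. Origin at its underside.
- tip_tin: Bystander, loose: a small round tin with blue lid, 33 mm across, 16 mm high. Origin at its underside.
Things that resemble listed ones, but are neither listed nor needed, are in the scene too. There is more than one size of the payoff; the job needs the larger.

How it is judged:
By the outcome, as a careful person would: the job done as asked, in the order asked, and still so for the second after the job is handed in, with the robot touching nothing.
It also fails if it takes over 64 s, if anything falls off the work surface, if the arm or the gripper's body presses on something with over 40 N, if the wrist force passes 120 N, or if a joint passes its speed limit or range.

## Robot

A 6-joint arm with a two-finger parallel gripper is mounted at the origin on a cart in front of the work surface, level with it; the furniture and walls round the work are solid. World frame = base frame: x ahead of the robot, y to its left, z up, the work surface at z = 0. Lengths are in mm, angles in rad, forces in N, time in s.
With the tool pointing down it reaches from about 350 to 975 mm from the base axis. Payload 7.1 kg.
Tool frame: the origin (TCP) lies on the front face of the gripper's body, between the roots of the fingers; the fingertips stand 80 mm ahead of it and the grasp point (between the pads) lies 61 mm ahead of it (env.tips_ahead is the distance from the TCP to the fingertips, in mm); z points along the fingers, y is the line along which they close (so a half turn about z gives the same grasp; the last joint's range is limited). The gripper opens to 88 mm and grips with 3 to 60 N. Pads are 20 mm wide; open, the fingers measure 115 mm over their backs; the gripper's body (75 mm by 178 mm) begins 61 mm behind the grasp point.
Start: joints at [1.167, 0.423, 1.63, -0, 1.089, -0.019], TCP at [234.577, 579.292, 302.675] pointing down, gripper open.
Joint ranges: [-3, 3], [-0.9, 2.11], [0.09, 2.58], [-1.31, 4.45], [0.11, 2.69], [-2.54, 2.54]. Speed limits (rad/s): [2.39, 2.39, 3.01, 3.14, 3.14, 3.14].

## Interface

Orientations are given as a unit quaternion [x, y, z, w].
In Python, from station import env, set_gripper, viewer, workorder gives the robot as it stands. Calls block until the motion is done:
- env.reach(position, orientation): joint-space move of the TCP to a pose.
- env.move_l(position, rot=None, rate=150, f_stop=None): straight line of the TCP; rot=None keeps the orientation; rate is the mean speed in mm/s. With f_stop (N) it stops when the force on the tool has changed by that much, and returns True; else False.
- env.move_joints(angles): joint-space move.
- set_gripper(opening): finger opening in mm; the grip force is fixed at half the most; returns when the fingers have stopped.
- env.hold(seconds).
- env.ik(position, orientation): joint angles nearest the present ones, or None.
- env.read_state(): the state.
- viewer.camera(name): name is "side" or "top"; returns the picture (400x640x3 uint8, blue, green, red); there is no depth.
- viewer.camera_params(name): a dict with "fx", "fy", "cx", "cy" (pixels), "pose" (4x4, takes a point from camera to world coordinates). Camera axes: x right, y up, looking along -z (the intrinsics and any distortion apply to the point x, -y, -z); pixel columns grow to the right and rows downward; lengths in mm; the calibration is good to about 2 mm. A picture is of the moment at which its call begins. camera_params takes no time and is no camera call.
A pose or a line that the arm cannot do raises env.IKError and nothing moves.
- workorder.sign_off(): hands the job in; it is judged then, once.
The state is a dict: "time_s": time; "qpos": joint angles; "dq": joint speeds; "tau": joint torques, N m; "tool_pos": TCP position; "orientation": TCP orientation; "force": force on the tool from outside, world axes, zero at the start; "wrist_torque": the same for the moment, N m; "width": finger opening in mm; "grip_force": force on a finger pad.
Only numpy, scipy, OpenCV 4.12 (cv2) and the standard library are available. Lean on these libraries where they do the work, as an engineer would, in place of code of your own. Each camera call takes 0.05 s, during which the arm holds its last target. There are 200 camera calls.

## Working session

There is one attempt and no reset: what is moved stays moved. The work goes in short steps, each a Python script; the robot and the scene stay as the last script left them, time stands still between calls to the robot, and variables do not carry over. Pictures are saved under pics/ and viewed, at most 10 in all, crops included, and the job is handed in when it is done.

```bash
ls; mkdir -p pics; python3 - <<'E'
from station import env, set_gripper, viewer, workorder
import cv2
for n in("top","side"):
    cv2.imwrite(f"pics/{n}0.png",viewer.camera(n)); print(n,viewer.camera_params(n))
s=env.read_state();print(s["time_s"],s["tool_pos"],s["orientation"],s["width"])
E
```

```text
pics
top {'fx': 510.05513115677593, 'fy': 510.05513115677593, 'cx': 303.2343620701343, 'cy': 202.56753549066843, 'pose': array([[ 3.29934026e-03,  9.98669054e-01, -5.14707141e-02,
         4.77913218e+02],
       [-9.99564191e-01,  1.78363919e-03, -2.94660205e-02,
         1.98258767e+02],
       [-2.93349977e-02,  5.15455011e-02,  9.98239710e-01,
         1.15747025e+03],
       [ 0.00000000e+00,  0.00000000e+00,  0.00000000e+00,
         1.00000000e+00]])}
side {'fx': 371.85758105894627, 'fy': 371.85758105894627, 'cx': 321.77449625868275, 'cy': 202.0125497758846, 'pose': array([[ 8.41068822e-01,  3.12745099e-01, -4.41354438e-01,
         1.75571568e+02],
       [-5.40927520e-01,  4.87495919e-01, -6.85379564e-01,
        -3.92882853e+02],
       [ 8.09387897e-04,  8.15192144e-01,  5.79190049e-01,
         5.70551609e+02],
       [ 0.00000000e+00,  0.00000000e+00,  0.00000000e+00,
         1.00000000e+00]])}
0.1 [234.44143654 578.93397069 301.99535569] [ 1.91226085e-01  9.81545775e-01 -6.75035742e-04 -1.44406578e-04] 88.10383699558336
```

View pics/top0.png

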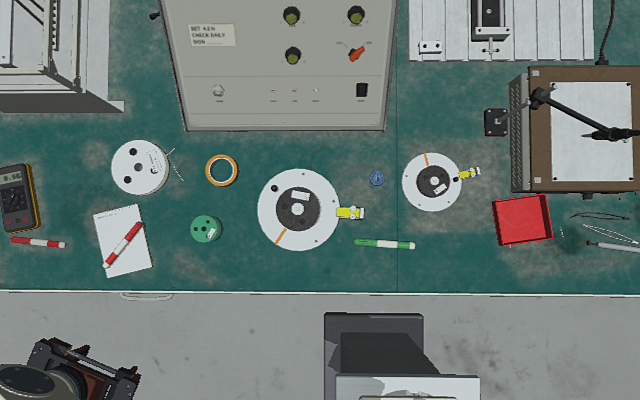

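View pics/side0.png

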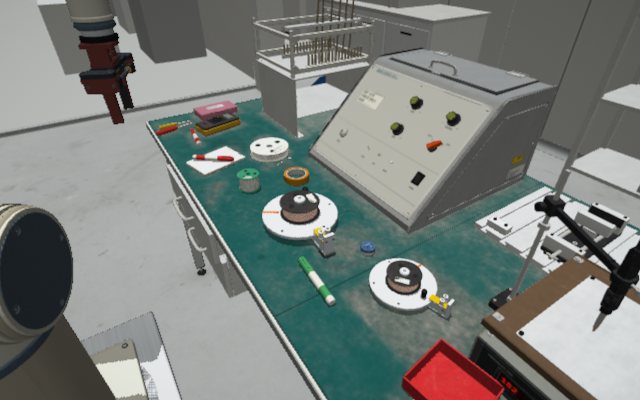

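The stand candidates are at top pixels (298,209), with a disc radius of about 41 px, and (431,181), about 29 px. 92 mm projects to about 41 px, so the first is the larger stand. I'll confirm it in an enlarged crop.

```bash
cat > h.py <<'E'
import numpy as np, cv2
from station import env, set_gripper, viewer, workorder
P={n:viewer.camera_params(n) for n in("top","side")}
def ray(n,u,v,z):
    p=P[n];T=p["pose"]
    d=T[:3,:3]@np.array([(u-p["cx"])/p["fx"],-(v-p["cy"])/p["fy"],-1])
    return T[:3,3]+d*(z-T[2,3])/d[2]
def proj(n,X):
    p=P[n];T=p["pose"];c=T[:3,:3].T@(np.asarray(X,float)-T[:3,3])
    return np.array([p["cx"]+p["fx"]*c[0]/-c[2],p["cy"]-p["fy"]*c[1]/-c[2]])
E
python3 - <<'E'
from h import *
im=cv2.imread("pics/top0.png")
c=im[155:265,245:385]; cv2.imwrite("pics/crop.png",cv2.resize(c,None,fx=5.4,fy=5.4,interpolation=cv2.INTER_CUBIC))
for (u0,u1,v0,v1) in((245,335,160,260),(395,458,145,220)):
    m=np.zeros(im.shape[:2],np.uint8); sub=im[v0:v1,u0:u1]
    m[v0:v1,u0:u1]=((sub.min(2)>150)*255)
    cs=max(cv2.findContours(m,0,1)[0],key=cv2.contourArea); h=cv2.convexHull(cs)
    # world circle fit at z=26
    W=np.array([ray("top",*p[0],26)[:2] for p in h])
    A=np.c_[2*W,np.ones(len(W))];x=np.linalg.lstsq(A,(W**2).sum(1),rcond=None)[0]
    r=np.sqrt(x[2]+x[0]**2+x[1]**2); print(x[:2],r,np.std(np.hypot(*(W-x[:2]).T)-r))
E
```

```text
[521.65056188 243.14802316] 90.88835325973898 0.31291346520597346
[583.13349078 -51.21181689] 65.03427292443811 0.3202382532658018
```

View pics/crop.png

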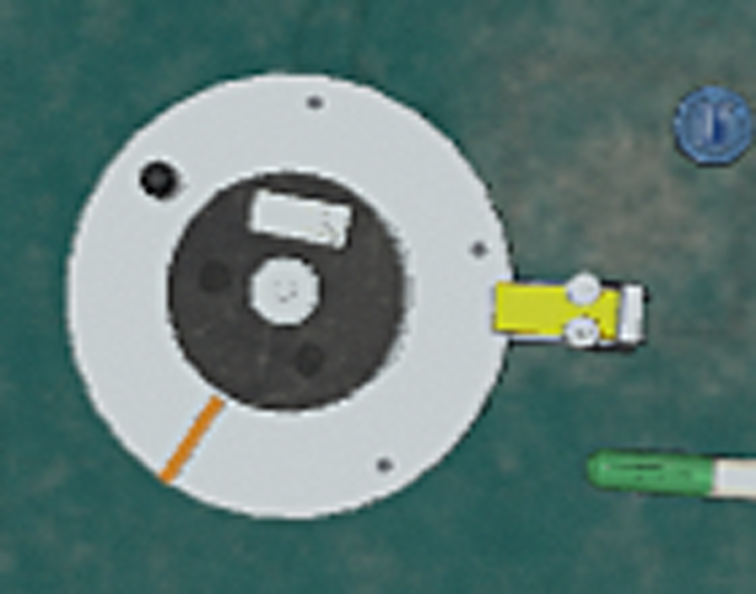

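The crop confirms the larger stand. The line end is at crop (168,481), the knob at (158,180) and the tongue tip at (496,308). Next I'll cross-check in the side view and find the cabinet edge for clearance.

```bash
cat >> h.py <<'E'
C=np.array([521.65,243.15])
def ang(n,u,v,z): p=ray(n,u,v,z)[:2]-C; return np.arctan2(p[1],p[0]),np.hypot(*p)
E
python3 - <<'E'
from h import *
f=lambda x,y:((x+.5)/5.4-.5+245,(y+.5)/5.4-.5+155)
print("knob",ang("top",*f(158,180),53),"line",ang("top",*f(168,478),26))
print("tongue tip",ang("top",*f(496,308),35.5),ray("top",*f(496,308),35.5))
print("roller pair",ang("top",*f(583.5,310.5),60),"end",ang("top",*f(630,314),50))
for u in(190,290,380): print("cab",ray("top",u,131,0))
for n,u,v in(("tape",221,170),("solder",206,229),("pen",356,242),("tin",376,178)): print(n,ray("top",u,v,15))
im=cv2.imread("pics/side0.png"); S=5
c=cv2.resize(im[175:260,250:400],None,fx=S,fy=S,interpolation=cv2.INTER_CUBIC)
th0=ang("top",*f(496,308),35.5)[0]
def mark(X,col):
    q=(proj("side",X)-[250,175]+.5)*S-.5; cv2.circle(c,tuple(int(round(t)) for t in q),2,col,-1)
for a in np.arange(0,6.28,.1): mark([*(C+92*np.array([np.cos(a),np.sin(a)])),26],(0,0,255))
tk=ang("top",*f(158,180),53)[0]
e=lambda a,r:C+r*np.array([np.cos(a),np.sin(a)])
mark([*e(tk,70),53],(255,0,255)); mark([*e(th0,86),34],(255,0,0)); mark([*C,72],(0,255,0)); mark([*e(tk+1.7,86),26],(255,0,0))
cv2.imwrite("pics/sidecrop.png",c)
E
```

```text
knob (np.float64(0.8553563775508586), np.float64(68.60480149240088)) line (np.float64(2.5634472118750935), np.float64(90.14696812451727))
tongue tip (np.float64(-1.637819290913391), np.float64(85.0356494603019)) [515.95492474 158.30527243  35.5       ]
roller pair (np.float64(-1.633386718312306), np.float64(118.947527081506)) end (np.float64(-1.6321022240412857), np.float64(138.24822207967816))
cab [702.31296656 494.09270813   0.        ]
cab [701.76575076 263.30868673   0.        ]
cab [701.27866306  57.88321761   0.        ]
tape [610.25448386 418.32149901  15.        ]
solder [476.86633603 450.69887783  15.        ]
pen [449.0516713  114.07005192  15.        ]
tin [592.21683881  69.09707028  15.        ]
```

View pics/sidecrop.png

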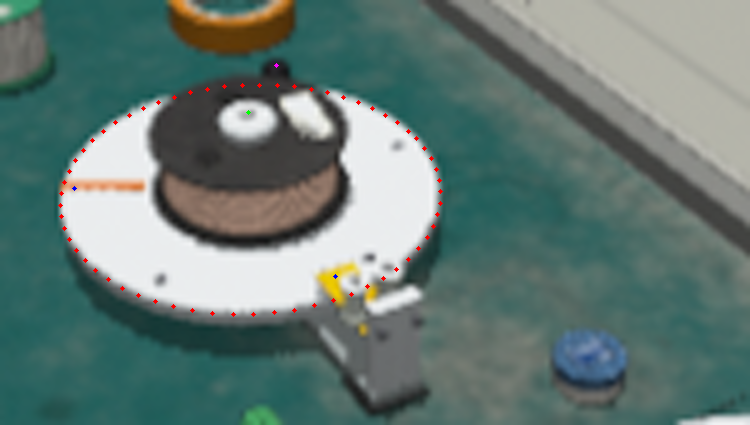

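The side view agrees: projected rim, nut, knob and line all fall within about 1 px. The tongue lies at world angle −1.634. I'll close the gripper, time a press on the bare bench, and then go to the flick start.

```bash
cat >> h.py <<'E'
e=lambda a,r:C+r*np.array([np.cos(a),np.sin(a)])
TGT=-1.634
def quat(psi): # tool down, tool y at world yaw psi
    h=(np.pi/2-psi)/2; return [np.sin(h),np.cos(h),0.,0.]
PHI=0.855+.15; U=e(PHI,1)-C; T=np.array([-U[1],U[0]])
fl=lambda s,z,d=72:[*(C+d*U+s*T),z+80]
st=env.read_state
v,u=np.mgrid[0:400,0:640]
def _grid(z):
    p=P["top"];M=p["pose"]
    d=np.stack([(u-p["cx"])/p["fx"],-(v-p["cy"])/p["fy"],-np.ones(u.shape)],-1)@M[:3,:3].T
    return (M[:3,3]+d*((z-M[2,3])/d[...,2])[...,None])[...,:2]-C
G=_grid(26.);R=np.hypot(G[...,0],G[...,1]);A=np.arctan2(G[...,1],G[...,0])
def line_angle(im):
    b,g,r=[im[...,i].astype(int) for i in range(3)]
    m=(R>58)&(R<89)&(r>140)&(r-g>45)&(g-b>20)
    w=np.where(m,r-b,0).astype(float)
    if m.sum()<8: return None,m.sum()
    z=(w*np.exp(1j*A)).sum(); return np.angle(z),m.sum()
E
python3 - <<'E'
from h import *
print("tips",env.tips_ahead,line_angle(cv2.imread("pics/top0.png")))
print([env.ik(fl(s,34),quat(PHI)) for s in(-35,36)], env.ik([*e(1.5,91),107],quat(0)))
q=quat(0); s=st(); print(s["orientation"])
set_gripper(0); print("closed",st()["time_s"],st()["width"])
b=[410,345]
env.reach([*b,100],q); print("t",st()["time_s"],st()["tool_pos"],st()["orientation"])
env.move_l([*b,82]); t=st(); print("hover",t["time_s"],t["tool_pos"],t["force"])
r=env.move_l([*b,78],rate=30,f_stop=6); w=st(); print(r,w["time_s"]-t["time_s"],w["tool_pos"],w["force"]-t["force"])
env.hold(.2); w=st(); print(w["tool_pos"],w["force"]-t["force"])
env.move_l([*b,150],rate=200)
E
```

```text
tips 80.0 (np.float64(2.548179394797571), np.int64(31))
[array([ 4.32196572e-01,  7.07089219e-01,  1.64626195e+00, -4.44089210e-16,
        7.88241484e-01, -5.72803428e-01]), array([ 5.28586726e-01,  6.70841567e-01,  1.72886609e+00, -4.44089210e-16,
        7.41884996e-01, -4.76413274e-01])] [ 5.44801429e-01  6.85998940e-01  1.71981350e+00 -4.44089210e-16
  7.35780213e-01  5.44801429e-01]
[ 1.91226085e-01  9.81545775e-01 -6.75035742e-04 -1.44406578e-04]
closed 1.4417 0.03994960335457855
t 2.775 [410.32870507 346.01748414 100.60402815] [7.06596692e-01 7.07616027e-01 8.20004697e-04 4.31955872e-05]
hover 3.0417 [409.47711169 345.58618285  82.00233712] [-1.28310318  1.26236778 -0.77590097]
True 0.20829999999999993 [410.22246939 345.93355741  80.30287135] [-0.71418562 -1.79633845 10.7099798 ]
[410.22335631 345.92245405  80.32467718] [ 0.18053362 -2.61178083 10.04077802]
```

```bash
python3 - <<'E'
from h import *
q=quat(PHI)
env.reach(fl(-35,80),q); env.move_l(fl(-35,34),rate=120)
t=st(); print("ready",t["time_s"],np.array(t["tool_pos"])-fl(-35,34))
env.move_l(fl(36,34),rate=135); a=st(); print("pushed",a["time_s"]-t["time_s"],a["time_s"])
env.move_l(fl(40,75,80),rate=220); print("up",st()["time_s"])
D=[]
for i in range(8):
    t=st()["time_s"]; im=viewer.camera("top"); D.append((t,*line_angle(im))); env.hold(.1)
cv2.imwrite("pics/run.png",im)
for d in D: print(d)
E
```

```text
ready 5.6333 [-0.28114424  0.19634821 -0.28787017]
pushed 0.6749999999999998 6.3083
up 6.65
(6.65, np.float64(-0.24208520634895964), np.int64(27))
(6.8, np.float64(0.33891059094663145), np.int64(22))
(6.95, None, np.int64(1))
(7.1, None, np.int64(0))
(7.25, None, np.int64(0))
(7.4, None, np.int64(0))
(7.55, None, np.int64(0))
(7.7, np.float64(-2.6690933063466775), np.int64(25))
```

The disc is running at about 3.9 rad/s. I'll move above the brake point, on the +y side of the rim, and track the coasting.

```bash
cat >> h.py <<'E'
from scipy.integrate import solve_ivp
from scipy.optimize import least_squares
HP=e(1.5,91)
def track(t_end,dt,n="run"):
    D=[]
    while st()["time_s"]<t_end:
        t=st()["time_s"]; a,m=line_angle(viewer.camera("top"))
        if a is not None and m>=18: D.append((t,a))
        env.hold(dt)
    return D
def model(p,t,t0=7.7):  # dω/dt=-(a+bω)
    th,w,a,b=p; k=(w+a/b); x=np.asarray(t)-t0
    return th-a/b*x+k/b*(1-np.exp(-b*x)), k*np.exp(-b*x)-a/b
def fit(D,p0):
    t,a=np.array(D).T
    r=lambda p:np.r_[np.angle(np.exp(1j*(a-model(p,t)[0]))),(p[2]-.075)*.3,(p[3]-.075)*.3]
    return least_squares(r,p0,loss="soft_l1",f_scale=.03)
E
python3 - <<'E'
from h import *
import json
env.reach([*HP,80+75],quat(0)); print(st()["time_s"],st()["tool_pos"])
D=[(6.65,-.2421),(6.8,.3389),(7.7,-2.6691)]+track(14.5,.12)
json.dump([list(map(float,d)) for d in D],open("D.json","w"))
f=fit(D,[-2.669,3.6,.075,.075]); t,a=np.array(D).T
print(f.x,len(D)); res=np.angle(np.exp(1j*(a-model(f.x,t)[0])))
print(np.c_[t,a,res].round(3).tolist())
cv2.imwrite("pics/run2.png",viewer.camera("top")[140:290,200:420].repeat(3,0).repeat(3,1))
E
```

```text
8.8 [528.10344375 333.91064084 154.9997124 ]
[-3.26637337  3.13190617 -0.20413082  1.80353596] 25
[[6.65, -0.242, 0.024], [6.8, 0.339, -2.048], [7.7, -2.669, 0.597], [9.8, -2.594, -1.201], [9.967, -2.159, -0.795], [10.133, -1.731, -0.393], [10.3, -1.313, 0.001], [10.467, -0.903, 0.388], [10.633, -0.503, 0.766], [10.8, -0.11, 1.138], [10.967, 0.273, 1.5], [11.133, 0.645, 1.853], [12.467, -2.935, -1.882], [12.633, -2.629, -1.595], [12.8, -2.332, -1.317], [12.967, -2.043, -1.047], [13.133, -1.761, -0.783], [13.3, -1.478, -0.52], [13.467, -1.21, -0.27], [13.633, -0.946, -0.025], [13.8, -0.687, 0.215], [13.967, -0.432, 0.451], [14.133, -0.188, 0.676], [14.3, 0.051, 0.897], [14.467, 0.28, 1.107]]
```

View pics/run2.png

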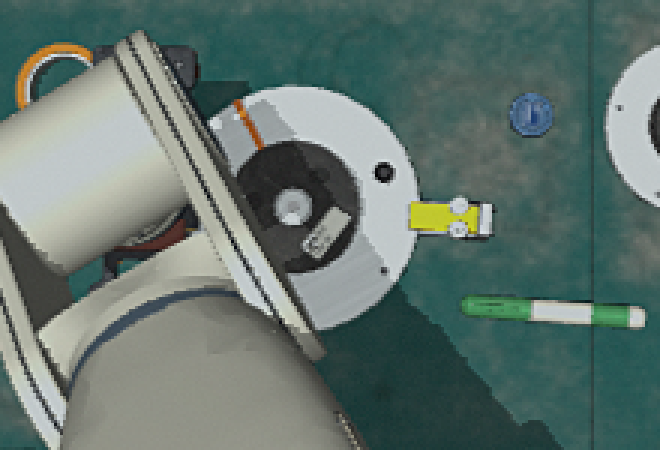

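The line at crop (248,122) is visible, and the arm hides only the −x/+y part of the disc. I'll refit with properly unwrapped data, offline because the clock stands still.

```bash
python3 - <<'E'
from h import *
import json
D=json.load(open("D.json"))
t,a=np.array(D).T
est=np.interp(t,[6.65,10.8,14.3],[-.242,-.11+4*np.pi,.051+6*np.pi])
for n in range(6): pass
def go(a,ref):
    U=ref+np.angle(np.exp(1j*(a-ref))); return U
# two-pass unwrap: quadratic via three anchors
c=np.polyfit([6.65,10.8,14.3],[-.242,-.11+4*np.pi,.051+6*np.pi],2); Uw=go(a,np.polyval(c,t))
for name,sel in(("all",t>0),("late",t>9)):
    f=least_squares(lambda p:model(p,t[sel])[0]-Uw[sel],[3.5,3.6,.1,.1]); p=f.x
    print(name,p,"rms",np.sqrt(np.mean(f.fun**2)),np.abs(f.fun).max())
    tt=np.arange(14,30,.01); th,w=model(p,tt); k=np.where((th>TGT+8*np.pi)|(w<0))[0][:1]
    print("now",model(p,14.52),"cross",tt[k],th[k]-8*np.pi,w[k],"rest",tt[np.argmax(w<0)],th[np.argmax(w<0)]-8*np.pi)
print(st()["time_s"])
E
```

```text
all [3.61465463 3.44284624 0.06608687 0.10392063] rms 0.0019958254804088326 0.0037856396229098976
now (np.float64(19.205680898368502), np.float64(1.3719045239020997)) cross [18.93] [-1.62847972] [0.63375021] rest 25.589999999999755 0.2387784494157259
late [3.56000058 3.48765273 0.04215857 0.11647309] rms 0.0016817023790369856 0.00403232813960841
now (np.float64(19.207750959593778), np.float64(1.3775895469852426)) cross [18.77] [-1.6320844] [0.69840765] rest 27.9999999999997 1.0239769767561953
14.6833
```

The next crossing comes at about 18.8 s and 0.65 rad/s, after about 4 free turns. I'll go down to a low hover, re-track the line once it reappears, and time the press.

```bash
python3 - <<'E'
from h import *
import json
D=json.load(open("D.json")); q=quat(0)
env.move_l([*HP,120],rate=100); env.move_l([*HP,108],rate=40); s=st(); print("hover",s["time_s"],s["tool_pos"],s["force"])
def solve(D):
    t,a=np.array(D).T; s=t>9; t,a=t[s],a[s]
    p0=[3.56,3.4877,.04216,.11647]; ref=model(p0,t)[0]; Uw=ref+np.angle(np.exp(1j*(a-ref))); w=np.where(t>15,3,1)
    f=least_squares(lambda p:w*(model(p,t)[0]-Uw),p0); return f.x,model(f.x,t)[0]-Uw
def cmd(p):
    tt=np.arange(15,22,.002); th,w=model(p,tt); i=np.argmax(th>TGT+8*np.pi); return tt[i]-.175,w[i]
env.hold(max(0,17.0-st()["time_s"])); p=np.array([3.56,3.4877,.04216,.11647])
while cmd(p)[0]-st()["time_s"]>.25:
    t=st()["time_s"]; a,m=line_angle(viewer.camera("top"))
    if a is not None and m>=18: D.append((t,float(a)))
    if D[-1][0]>16: p,r=solve(D)
tc,w=cmd(p); n=sum(d[0]>16 for d in D); print("n",n,"resid",r[-8:].round(4),"tc",tc,"w",w)
env.hold(tc-st()["time_s"]); t0=st(); print("cmd",t0["time_s"])
ok=env.move_l([*HP,104],rate=30,f_stop=6); s=st(); print(ok,s["time_s"]-t0["time_s"],s["tool_pos"],s["force"]-t0["force"])
for i in range(3):
    im=viewer.camera("top"); print(st()["time_s"],line_angle(im)); env.hold(.1)
s=st();print(s["force"]-t0["force"])
cv2.imwrite("pics/stop.png",cv2.resize(im[165:260,250:380],None,fx=5.5,fy=5.5,interpolation=cv2.INTER_CUBIC))
json.dump(D,open("D2.json","w"))
E
```

```text
hover 15.6333 [527.99715806 333.8808452  107.8310003 ] [-0.19889655  0.82940223  0.11244066]
n 27 resid [ 0.0016 -0.0003 -0.0013  0.     -0.0004  0.0009  0.0009  0.0013] tc 18.795000000001327 w 0.6203653553946364
cmd 18.7917
True 0.20830000000000126 [529.5676921  334.12539598 106.32178054] [ 0.37690514 -2.53531986  9.40112614]
19.05 (np.float64(-1.716172080582931), np.int64(27))
19.2 (np.float64(-1.7161824381848123), np.int64(27))
19.35 (np.float64(-1.7161873850838798), np.int64(27))
[ 0.44384972 -2.62271226  8.6549713 ]
```

View pics/stop.png

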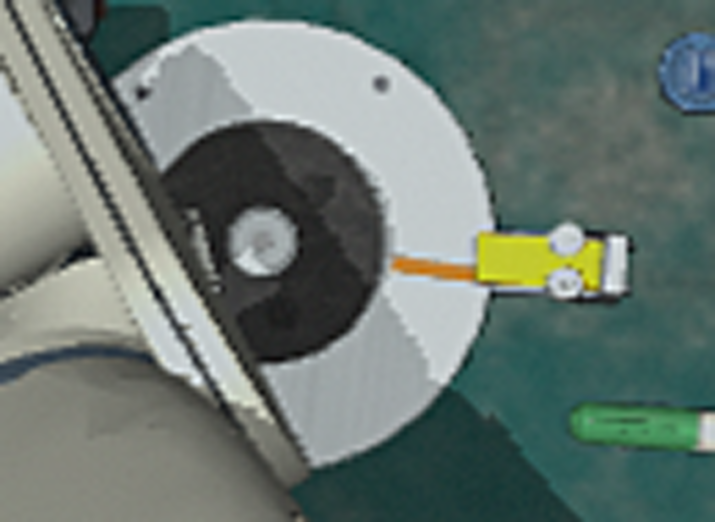

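The disc stopped with the line under the tongue but off its middle. At the tip the line is at crop row 271, the tongue spans 233–285 with its middle at 259, so it's about 5 mm short. The finger is still pressing on the disc, so I'll trim by about 4.5 mm in that same contact, check, then lift off.

```bash
python3 - <<'E'
from h import *
s=st(); p=np.array(s["tool_pos"]); f0=s["force"]; a0=line_angle(viewer.camera("top"))[0]
d=4.5*np.array([-np.sin(1.5),np.cos(1.5)])
env.move_l([*(HP+d),p[2]],rate=8); env.hold(.2); s=st()
print(s["time_s"],s["tool_pos"]-p,s["force"],a0,line_angle(viewer.camera("top")))
cv2.imwrite("pics/trim.png",cv2.resize(viewer.camera("top")[195:230,310:370],None,fx=10,fy=10,interpolation=cv2.INTER_CUBIC))
E
```

```text
20.5 [-5.63123254  0.27691427  0.09889863] [-0.09224805  1.63702323  3.46417395] -1.7161242933998313 (np.float64(-1.6467398584079238), np.int64(24))
```

View pics/trim.png

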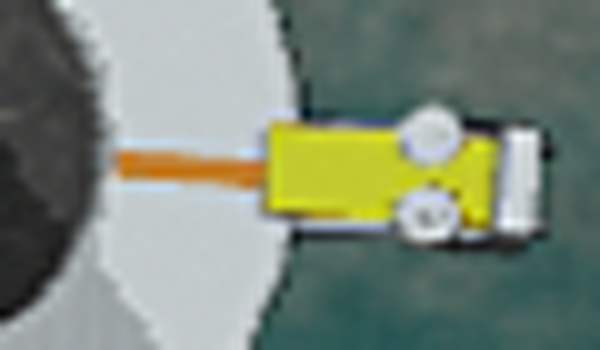

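The line now meets the tongue at crop row 173, against a tongue middle of about 168, so it's off by about 1 mm. I'll lift straight up, verify and hand in.

```bash
python3 - <<'E'
from h import *
p=st()["tool_pos"]
env.move_l([p[0],p[1],p[2]+10],rate=60); env.move_l([p[0],p[1],p[2]+90],rate=150)
a=line_angle(viewer.camera("top")); env.hold(.5); b=line_angle(viewer.camera("top")); print(a,b,st()["time_s"],st()["force"])
if abs(b[0]-TGT)<.05 and abs(a[0]-b[0])<.003: print(workorder.sign_off())
E
```

```text
(np.float64(-1.6131664400184849), np.int64(22)) (np.float64(-1.6131318892763813), np.int64(22)) 22.2 [-0.441903   -0.86466478  0.19278372]
the job is handed in; nothing more can be done
None
```

The job is handed in at 22.2 s: flicked at the knob, the disc ran about 4 turns untouched and was braked while turning. It stopped with the line under the tongue but about 5 mm off-centre, so I trimmed it in the same finger contact; it shifted slightly on lift-off and now rests still, about 2 mm from mid-tongue.

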